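# Open the ice well past its spring stop

### The job

Open the sliding steel cover of the ice well on the bar counter: with a fingertip in the cover's black-edged finger hole, press the red spring stop pin right down and, holding it down, slide the cover over it, on across the deck and fully home against the end stop, so that the pin springs up again behind the cover and keeps it open. Only press and push: do not lift the cover or tilt it out of its runners, and leave the jigger, cup, bottle and tumbler as they stand.

Things in the scene. Friction and masses are not known exactly. Their poses are not given: they have to be found in the camera images.
- well: Fixed steel counter-top ice well, 450 mm long (y -190 to 260), x -140 to 200, 140 mm high. Origin on the counter right below the stop pin; +y = the way the cover opens, z up. Ice compartment at y -160 to -30 mm, then a flat dry deck (top z 124 mm). The cover lies on two side runners (top z 130 mm) between rims 240 mm apart (top z 140 mm). At x 120 to 200 mm a ledge, z 140 mm, carries small things
- end_stop (a point): Middle of the end stop's inner face, at the far end of the deck, at the height of the cover's underside: x 0, y 238, z 130 mm in the well's frame. The cover's front edge comes to rest against it
- cover: Loose flat steel cover, 236 mm wide (x), 207 mm long (y -165 to 42), 6 mm thick, about 0.85 kg, kept on the runners by its weight; sliding it takes 4 to 9 N. Axes as the well's (1 degree of play). Origin: underside, middle of the finger hole. In the well's frame its y is 0 (4 mm play) when shut, the pin blocking it; 196 mm when home at the end stop; from 186 mm the pin is free to rise behind it
- hole (a point): Middle of the cover's finger hole, at the top of its bezel, 14 mm above the cover's underside. Rectangular through hole, 50 mm along y by 60 mm along x, edged by a black bezel 8 mm wide and 8 mm high on the cover's top. With the cover shut the red pin stands in it
- pin_top (a point): Middle of the top of the red spring stop pin, a flat round cap 42 mm across. Up, it is 146 mm above the counter (10 mm above the cover's top, 2 mm above the bezel); right down, 126 mm, 4 mm below the cover's underside
- stop_pin (a joint): How far the red stop pin is pressed down: 0 = up, 0.020 m = right down on its stop. Spring: 1.4 N to start, 2.8 N right down; it springs up when let go. From 0.017 m on it is below the cover, which can then slide over it and itself keeps it down (at 0.016)
- jigger: Brass double-cone bar measure, 75 mm high, 44 mm across, standing on the well's ledge; leave it. Origin under its middle
- garnish_cup: White garnish cup, 45 mm high, 60 mm across, standing on the well's ledge; leave it. Origin under its middle
- syrup_bottle: Green syrup bottle with a yellow cap, 190 mm high, 68 mm across, on the counter off one end of the well; leave it. Origin under its middle
- tumbler: Blue tumbler, 110 mm high, 80 mm across, on the counter off the other end of the well; leave it. Origin under its middle
Not all that is in view belongs to the job. Several things have the shape of the syrup_bottle; the one meant has the colours described above. There is more than one size of the tumbler; the one meant has the size given above.

How it is judged:
By the outcome, as a careful person would: the job done as asked, in the order asked, and still so for the second after the job is handed in, with the robot touching nothing.
It also fails if it takes over 38 s, if anything falls off the work surface, if the arm or the gripper's body presses on something with over 40 N, if the wrist force passes 120 N, or if a joint passes its speed limit or range.

### The arm

A 6-joint arm with a two-finger parallel gripper is mounted at the origin on the work surface. World frame = base frame: x ahead of the robot, y to its left, z up, the work surface at z = 0. Lengths are in m, angles in rad, forces in N, time in s.
With the tool pointing down it reaches from about 0.35 to 0.85 m from the base axis. Payload 8.1 kg.
Tool frame: the origin (TCP) lies on the mounting face of the last link; the fingertips stand 186 mm ahead of it and the grasp point (between the pads) lies 167 mm ahead of it; z points along the fingers, y is the line along which they close (so a half turn about z gives the same grasp; the last joint's range is limited). The gripper opens to 93 mm and grips with 3 to 60 N. Pads are 15 mm wide; open, the fingers measure 128 mm over their backs; the gripper's body (75 mm by 188 mm) begins 65 mm behind the grasp point.
Start: joints at [-1.279, 0.13, 1.488, -0, 1.523, -0.085], TCP at [0.221, -0.558, 0.405] pointing down, gripper open.
Joint ranges: [-2.96, 2.96], [-0.89, 2.26], [0.02, 2.5], [-1.34, 4.48], [0, 2.73], [-2.66, 2.66]. Speed limits (rad/s): [2.39, 2.39, 2.79, 3.14, 3.14, 3.14].

### API

Orientations are given as a rotation vector (axis times angle).
In Python, from plant import * gives the robot as it stands. The module is installed in compiled form; this text tells all that it offers.
- The arm moves only by the tool arm_command, never from a script. Its argument "increments" is a list of rows, each a list of 6 numbers: the shift along the tool's x, y, z in units of 0.2 m (1.0 is 0.2 m), then the turn, a rotation vector about the tool's x, y, z in units of pi rad (1.0 is pi rad). A call has exactly 5 rows; each row is the pose to reach, as a shift and turn from the pose commanded when the call began, along the tool's axes at that moment, turning the shorter way round; what a row does not reach only later rows make up. A row lasts 1/8 s, in which the tool goes at most 62.5 mm and 10.7 degrees, less where a joint would pass 70% of its speed; a pose out of reach is approached as far as the arm can. A call with a number of a shift or a turn outside -1 to 1 is refused whole. A call with a gripper value outside its range is refused whole. "fingers" is the closure, from -1 (fully open) to 1 (shut), set as the call begins (left out, the last holds). The fingers move at their own pace and stop on an object; "force" is the grip in N (left out, the last holds). Time passes only in rows, so rows that repeat a pose let the fingers close, or fill a call up. It gives the time, the measured TCP pose, the force, the opening and the grip force at its end, in the units of the state.
- read_state(): the state, without advancing time (a new reading comes with each control period).
- read_camera(name): name is "side" or "top" or "wrist"; returns a dict with "image" (400x640x3 uint8, red, green, blue), "fx", "fy", "cx", "cy" (pixels), "T" (4x4, takes a point from camera to world coordinates). Camera axes: x right, y down, z forward; pixel columns grow to the right and rows downward; lengths in m; the calibration is good to about 2 mm. A picture is of the moment at which its call begins. There is no depth.
- close_job(): hands the job in; it is judged then, once.
The state is a dict: "t": time; "q": joint angles; "dq": joint speeds; "joint_torque": joint torques, N m; "tool_pos": TCP position; "orientation": TCP orientation; "force": force on the tool from outside, world axes, zero at the start; "wrist_torque": the same for the moment, N m; "opening": finger opening in m; "gripper_force": force on a finger pad.
Only numpy, scipy, OpenCV 4.12 (cv2) and the standard library are available. Lean on these libraries where they do the work, as an engineer would, in place of code of your own. Each camera call takes 0.05 s, during which the arm holds its last target. There are 200 camera calls.

## Working session

There is one attempt and no reset: what is moved stays moved. The work goes in short steps, Python scripts to look and compute and a tool call to move; the robot and the scene stay as the last step left them, time stands still between calls to the robot, and variables do not carry over. Pictures are saved under pics/ and viewed, at most 10 in all, crops included, and the job is handed in when it is done.

Besides the shell and the picture viewer there is one more tool, called after "Emit:" by a JSON object that holds its "op" and its "data", one argument or row to a line. arm_command: Moves the arm, as the interface text tells. Shifts and turns lie within -1 to 1; 1 stands for 0.2 m of shift or pi rad of turn. Its arguments: {"type":"object","properties":{"increments":{"type":"array","items":{"type":"array","items":{"type":"number","minimum":-1,"maximum":1}}},"fingers":{"type":"number"},"force":{"type":"number"}},"required":["increments"]}

```bash
mkdir -p pics
python3 - <<'E'
from plant import *
import cv2,numpy as np
s=read_state();print({k:np.round(v,3) for k,v in s.items()})
for n in ("top","side"):
    c=read_camera(n);cv2.imwrite(f"pics/{n}0.png",c["image"][:,:,::-1]);print(n,c["fx"],c["fy"],c["cx"],c["cy"],np.round(c["T"],3).tolist())
E
```

```text
{'t': np.float64(0.0), 'q': array([-1.279,  0.131,  1.489, -0.   ,  1.523, -0.085]), 'dq': array([ 0.   , -0.001,  0.   , -0.001, -0.   , -0.   ]), 'joint_torque': array([ 0.0000e+00, -5.5983e+01, -4.9177e+01,  7.7000e-02,  3.5000e-02,
       -0.0000e+00]), 'tool_pos': array([ 0.221, -0.558,  0.404]), 'orientation': array([-3.084, -0.588,  0.   ]), 'force': array([-1.205, -0.103, -0.463]), 'wrist_torque': array([0.032, 0.006, 0.021]), 'gripper_force': np.float64(0.0), 'opening': np.float64(0.093)}
top 450.7494478659118 450.7494478659118 318.3223114522814 195.1855326441996 [[-0.007, -0.998, 0.069, 0.447], [-1.0, 0.006, -0.006, -0.009], [0.005, -0.069, -0.998, 1.478], [0.0, 0.0, 0.0, 1.0]]
side 378.1867089150385 378.1867089150385 318.9952658998228 204.84097057090037 [[-0.964, -0.192, 0.186, 0.364], [-0.267, 0.662, -0.7, 0.637], [0.011, -0.725, -0.689, 0.768], [0.0, 0.0, 0.0, 1.0]]
```

View pics/top0.png

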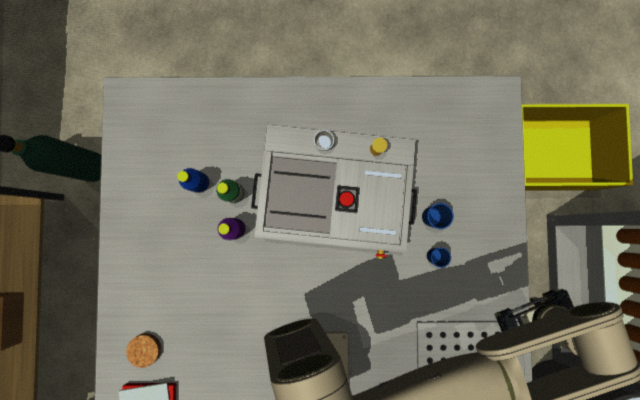

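View pics/side0.png

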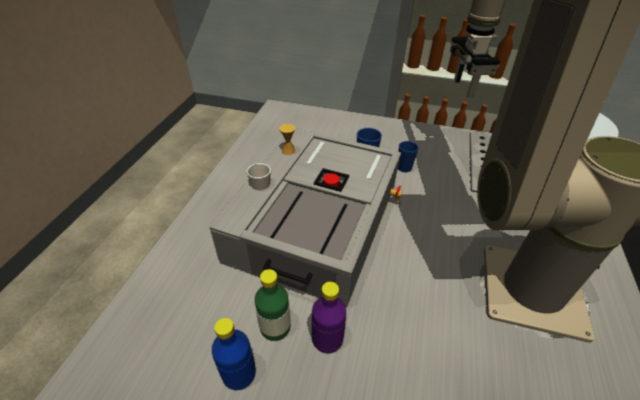

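The top view shows the red pin at about (347,199), with the ledge at the top and the deck to the left, so the well's +y points roughly along world +y. The green bottle is at (228,189). The side view agrees. Next I measure the pin and the well's yaw.

```bash
cat > h.py <<'E'
from plant import *
import cv2,numpy as np
from scipy.spatial.transform import Rotation as R
def ray(c,p,z):
    T=c["T"];d=T[:3,:3]@[(p[0]-c["cx"])/c["fx"],(p[1]-c["cy"])/c["fy"],1.];o=T[:3,3]
    return o+d*(z-o[2])/d[2]
def red(c,roi=None):
    h=cv2.cvtColor(c["image"],cv2.COLOR_RGB2HSV)
    m=(((h[...,0]<8)|(h[...,0]>172))&(h[...,1]>150)&(h[...,2]>60)).astype(np.uint8)
    n,_,s,ce=cv2.connectedComponentsWithStats(m)
    return [(s[i].tolist(),ce[i]) for i in range(1,n) if s[i,4]>25]
def black(c,p,r):
    g=c["image"].max(2);m=np.zeros_like(g);x,y=map(int,p)
    m[y-r:y+r,x-r:x+r]=(g[y-r:y+r,x-r:x+r]<60)
    cn,_=cv2.findContours(m,cv2.RETR_EXTERNAL,cv2.CHAIN_APPROX_NONE)
    return max(cn,key=cv2.contourArea)
E
python3 - <<'E'
from h import *
for n in("top","side"):
    c=read_camera(n)
    for s,ce in red(c): print(n,s,ce.round(1),ray(c,ce,.146).round(4))
    if n=="top":
        b=black(c,(347,199),22);pts=np.array([ray(c,p,.144)[:2] for p in b[:,0]]).astype(np.float32)
        print("bezel",cv2.minAreaRect(pts))
        # left/right well ends from eyeballed corners; rim front edge
        for p in [(258,236),(406,250),(268,126),(417,139)]: print(p,ray(c,p,.14).round(3))
E
```

```text
top [339, 192, 15, 14, 174] [346.1 198.6] [ 0.5292 -0.0984  0.146 ]
top [123, 385, 20, 4, 57] [130.8 386.1] [-0.0066  0.5261  0.146 ]
top [168, 385, 6, 15, 79] [170.8 391.5] [-0.0226  0.4109  0.146 ]
bezel ((0.5292420387268066, -0.10145363211631775), (0.06250743567943573, 0.0729464739561081), 84.43132019042969)
(258, 236) [0.42  0.163 0.14 ]
(406, 250) [ 0.376 -0.274  0.14 ]
(268, 126) [0.75  0.134 0.14 ]
(417, 139) [ 0.708 -0.314  0.14 ]
side [323, 173, 17, 13, 176] [331.3 178.9] [ 0.5275 -0.0977  0.146 ]
```

Both cameras put the pin at about (0.5285, -0.098), and the bezel and rim both give a well yaw of about -5.6°. I'll move over in three legs with the fingers closing, turning about -63° about tool z.

Emit:
{"op": "arm_command", "data": {
  "increments": [
    [0.2,-0.14,0,0,0,-0.024],
    [0.4,-0.28,0,0,0,-0.048],
    [0.6,-0.42,0,0,0,-0.072],
    [0.8,-0.55,0,0,0,-0.096],
    [1.0,-0.69,0,0,0,-0.12]
  ],
  "fingers": 1,
  "force": 20
}}

```text
t: 0.82
tool_pos: [0.3566, -0.3546, 0.4047]
orientation: [2.92, 1.159, 0.0]
force: [1.0, 0.3, 0.1]
opening: 0.0475
gripper_force: 0.0
```

```bash
cat > go.py <<'E'
from h import *
import sys
# go.py wx wy tipz : move in tool units to a well-frame point
pin=np.array([0.5285,-0.098]);yaw=np.deg2rad(-5.6)
def rep(wx,wy,tz,pin=pin,yaw=yaw):
    s=read_state();Rt=R.from_rotvec(s["orientation"]);p=np.array(s["tool_pos"])
    ey=np.array([-np.sin(yaw),np.cos(yaw),0]);ex=np.array([np.cos(yaw),np.sin(yaw),0])
    Rg=R.from_matrix(np.array([-ey*-1,ex,[0,0,-1]]).T)
    tip=p+Rt.apply([0,0,.186]);d=tip-[*pin,0]
    print("t",round(float(s["t"]),2),"tip well mm",(1e3*np.array([d@ex,d@ey,tip[2]])).round(1),"F",np.round(s["force"],1),"open",round(float(s["opening"]),4))
    g=np.r_[pin,tz]+wx*ex+wy*ey-Rg.apply([0,0,.186])
    print("shift",(Rt.inv().apply(g-p)/.2).round(3),"turn",((Rt.inv()*Rg).as_rotvec()/np.pi).round(4),"q",np.round(s["q"],2))
if __name__=="__main__": rep(*map(float,sys.argv[1:4]))
E
python3 go.py 0 0 .22
```

```text
t 0.82 tip well mm [-146.  -272.2  218.7] F [1.  0.3 0.1] open 0.0475
shift [ 1.506 -0.344 -0.007] turn [ 0.     -0.     -0.2282] q [-0.88 -0.13  1.75  0.    1.52 -0.07]
```

Emit:
{"op": "arm_command", "data": {
  "increments": [
    [0.2,-0.04,0,0,0,-0.03],
    [0.4,-0.08,0,0,0,-0.06],
    [0.6,-0.12,0,0,0,-0.09],
    [0.8,-0.17,0,0,0,-0.12],
    [1.0,-0.21,0,0,0,-0.15]
  ]
}}

```text
t: 1.45
tool_pos: [0.4736, -0.1872, 0.4047]
orientation: [-2.568, -1.81, 0.0]
force: [0.8, -0.6, 0.2]
opening: 0.0011
gripper_force: 0.0
```

```bash
python3 go.py 0 0 .22
```

```text
t 1.45 tip well mm [-46.  -94.1 218.7] F [ 0.8 -0.6  0.2] open 0.0011
shift [ 0.512  0.109 -0.007] turn [-0.      0.     -0.0779] q [-0.48 -0.12  1.74 -0.    1.52 -0.13]
```

Emit:
{"op": "arm_command", "data": {
  "increments": [
    [0.13,0.03,0,0,0,-0.02],
    [0.26,0.05,0,0,0,-0.04],
    [0.39,0.08,0,0,0,-0.06],
    [0.51,0.11,0,0,0,-0.078],
    [0.51,0.11,0,0,0,-0.078]
  ]
}}

```text
t: 2.08
tool_pos: [0.5287, -0.0988, 0.4044]
orientation: [-2.328, -2.109, 0.0]
force: [-0.5, 0.6, -0.1]
opening: 0.0006
gripper_force: 0.0
```

```bash
python3 go.py 0 0 .165
python3 - <<'E'
from h import *
c=read_camera("wrist");cv2.imwrite("pics/w1.png",c["image"][:,:,::-1])
for s,ce in red(c): print(s,ce.round(1),ray(c,ce,.146).round(4))
print(np.round(c["T"],3).tolist())
E
```

```text
t 2.08 tip well mm [ 2.000e-01 -7.000e-01  2.184e+02] F [-0.5  0.6 -0.1] open 0.0006
shift [ 0.004 -0.001  0.267] turn [-0.0001 -0.0001 -0.0003] q [-0.28 -0.04  1.66  0.    1.52 -0.18]
[289, 185, 53, 52, 2114] [314.7 210.5] [ 0.5291 -0.0974  0.146 ]
[[0.995, -0.094, -0.029, 0.536], [-0.099, -0.954, -0.281, -0.021], [-0.001, 0.283, -0.959, 0.385], [0.0, 0.0, 0.0, 1.0]]
```

View pics/w1.png

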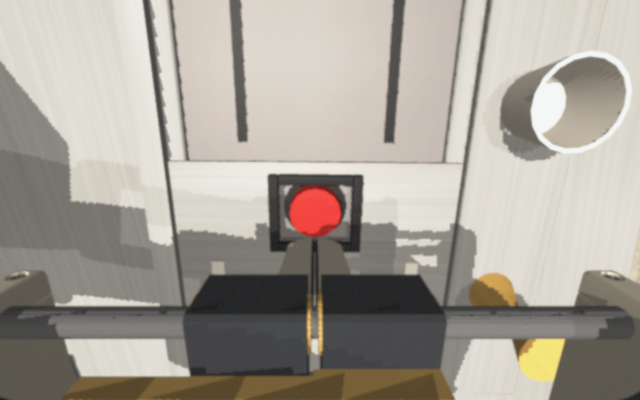

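The wrist view shows the pin centred in the bezel at (315,210), with the closed tip just in front of it. The cover's front corners are at (169,160) and (462,162), and the cup and jigger are to the right. I'll check the yaw and the gripper's clearance from the jigger.

```bash
python3 - <<'E'
from h import *
c=read_camera("wrist")
def w(p): d=p[:2]-[.5288,-.0977];y=np.deg2rad(-5.6);return (1e3*np.array([d[0]*np.cos(y)+d[1]*np.sin(y),-d[0]*np.sin(y)+d[1]*np.cos(y)])).round(1)
for p in [(169,160),(462,162)]: print("cover corner",w(ray(c,p,.136)))
for p in [(278,175),(354,175)]: print("bezel front",w(ray(c,p,.144)))
h=cv2.cvtColor(c["image"],cv2.COLOR_RGB2HSV)
c=read_camera("top")
for p in [(379,145),(325,140)]: print("jig/cup",w(ray(c,p,.19)))
b=black(c,(347,199),22);print(cv2.boundingRect(b))
E
python3 go.py 0 0 .155
```

```text
cover corner [-116.6   38.8]
cover corner [117.9  36.6]
bezel front [-28.9  28. ]
bezel front [30.7 27.9]
jig/cup [160.6 -79.3]
jig/cup [160.8  77.4]
(337, 203, 26, 18)
t 2.23 tip well mm [ -0.3  -2.6 218.6] F [-0.1 -1.   0.3] open 0.0005
shift [0.013 0.001 0.318] turn [-0.0002  0.0001 -0.0013] q [-0.28 -0.04  1.66 -0.    1.52 -0.18]
```

Everything checks out. Now I go down to just above the pin, then press.

Emit:
{"op": "arm_command", "data": {
  "increments": [
    [0.0,0,0.1,0,0,0],
    [0.005,0,0.2,0,0,0],
    [0.005,0,0.28,0,0,0],
    [0.005,0,0.32,0,0,0],
    [0.005,0,0.32,0,0,0]
  ]
}}

```text
t: 2.85
tool_pos: [0.5282, -0.099, 0.3398]
orientation: [-2.33, -2.106, 0.001]
force: [-0.4, -0.7, 0.8]
opening: 0.0006
gripper_force: 0.0
```

```bash
python3 go.py 0 0 .1265
```

```text
t 2.85 tip well mm [ -0.5  -0.9 153.8] F [-0.4 -0.7  0.8] open 0.0006
shift [0.005 0.001 0.137] turn [-0.0005 -0.0001 -0.001 ] q [-0.28  0.    1.74  0.    1.4  -0.18]
```

Emit:
{"op": "arm_command", "data": {
  "increments": [
    [0.0,0,0.03,0,0,0],
    [0.0,0,0.06,0,0,0],
    [0,0,0.09,0,0,0],
    [0,0,0.115,0,0,0],
    [0,0,0.13,0,0,0]
  ]
}}

```text
t: 3.48
tool_pos: [0.5285, -0.099, 0.3146]
orientation: [2.33, 2.107, 0.0]
force: [0.9, -1.0, 2.7]
opening: 0.0007
gripper_force: 1.1
```

```bash
python3 go.py 0 0 .126;python3 go.py 0 0 .126
```

```text
t 3.48 tip well mm [  0.2  -1.  128.6] F [ 0.9 -1.   2.7] open 0.0007
shift [ 0.005 -0.001  0.013] turn [ 0.0001  0.     -0.0009] q [-0.28  0.02  1.77  0.    1.35 -0.18]
t 3.48 tip well mm [  0.2  -1.  128.6] F [ 0.9 -1.   2.7] open 0.0007
shift [ 0.005 -0.001  0.013] turn [ 0.0001  0.     -0.0009] q [-0.28  0.02  1.77  0.    1.35 -0.18]
```

Spring force is present. I go on down to the stop.

Emit:
{"op": "arm_command", "data": {
  "increments": [
    [0.0,0,0.003,0,0,0],
    [0.0,0,0.006,0,0,0],
    [0,0,0.009,0,0,0],
    [0,0,0.011,0,0,0],
    [0,0,0.011,0,0,0]
  ]
}}

```text
t: 4.1
tool_pos: [0.5284, -0.099, 0.3126]
orientation: [2.33, 2.107, 0.0]
force: [-0.1, -0.4, 2.5]
opening: 0.0006
gripper_force: 1.2
```

```bash
python3 go.py 0 0 .126
```

```text
t 4.1 tip well mm [ 1.000e-01 -1.000e+00  1.266e+02] F [-0.1 -0.4  2.5] open 0.0006
shift [ 0.005 -0.     0.003] turn [ 0.     0.    -0.001] q [-0.28  0.03  1.77  0.    1.35 -0.18]
```

Emit:
{"op": "arm_command", "data": {
  "increments": [
    [0.0,0,0.001,0,0,0],
    [0.0,0,0.003,0,0,0],
    [0,0,0.005,0,0,0],
    [0,0,0.005,0,0,0],
    [0,0,0.005,0,0,0]
  ]
}}

```text
t: 4.72
tool_pos: [0.5284, -0.099, 0.3123]
orientation: [2.33, 2.107, 0.0]
force: [-2.6, 0.1, 8.5]
opening: 0.0003
gripper_force: 4.1
```

```bash
python3 go.py 0 20 .126
```

```text
t 4.72 tip well mm [ 1.000e-01 -1.000e+00  1.263e+02] F [-2.6  0.1  8.5] open 0.0003
shift [ 1.00005e+02 -2.98000e-01 -9.00000e-03] turn [ 0.0001  0.     -0.0009] q [-0.28  0.03  1.77 -0.    1.35 -0.18]
```

The pin is right down on its stop (8.5 N). Easing off 0.5 mm and sliding slowly.

Emit:
{"op": "arm_command", "data": {
  "increments": [
    [0.02,0,-0.003,0,0,0],
    [0.05,0,-0.003,0,0,0],
    [0.08,0,-0.003,0,0,0],
    [0.11,0,-0.003,0,0,0],
    [0.14,0,-0.003,0,0,0]
  ]
}}

```text
t: 5.35
tool_pos: [0.5313, -0.0716, 0.3124]
orientation: [2.33, 2.105, -0.002]
force: [0.2, -8.0, 4.6]
opening: 0.0005
gripper_force: 4.5
```

```bash
python3 go.py 0 .1 .127
```

```text
t 5.35 tip well mm [  0.3  26.1 126.4] F [ 0.2 -8.   4.6] open 0.0005
shift [ 0.367 -0.002 -0.004] turn [ 0.0001  0.0007 -0.0011] q [-0.23  0.02  1.77 -0.    1.35 -0.13]
```

Emit:
{"op": "arm_command", "data": {
  "increments": [
    [0.06,0,-0.001,0,0,0],
    [0.14,0,-0.003,0,0,0],
    [0.22,0,-0.003,0,0,0],
    [0.3,0,-0.003,0,0,0],
    [0.36,0,-0.003,0,0,0]
  ]
}}

```text
t: 5.98
tool_pos: [0.5383, 0.0008, 0.3123]
orientation: [2.33, 2.107, -0.003]
force: [-0.4, -6.8, 2.6]
opening: 0.0004
gripper_force: 3.4
```

```bash
python3 go.py 0 .205 .127
python3 - <<'E'
from h import *
c=read_camera("wrist");cv2.imwrite("pics/w2.png",c["image"][:,:,::-1])
E
```

```text
t 5.97 tip well mm [-1.000e-01  9.900e+01  1.263e+02] F [-0.4 -6.8  2.6] open 0.0004
shift [ 0.529 -0.002 -0.004] turn [-0.0003  0.0005 -0.0009] q [-0.09  0.03  1.77 -0.    1.35  0.01]
```

View pics/w2.png

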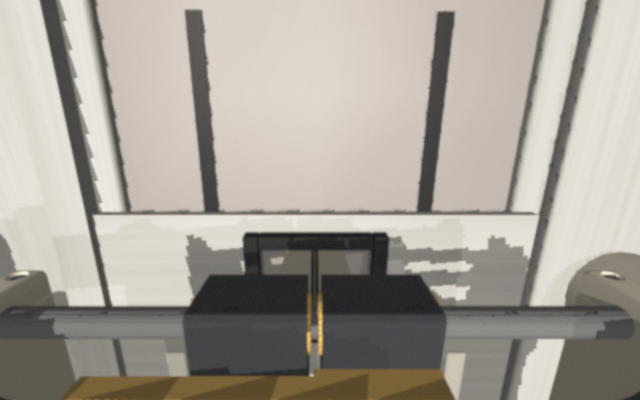

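The cover is sliding square, with its front edge level at row 213 and the tip in the hole. I continue.

Emit:
{"op": "arm_command", "data": {
  "increments": [
    [0.06,0,-0.003,0,0,0],
    [0.15,0,-0.003,0,0,0],
    [0.24,0,-0.003,0,0,0],
    [0.33,0,-0.003,0,0,0],
    [0.4,0,-0.003,0,0,0]
  ]
}}

```text
t: 6.65
tool_pos: [0.5464, 0.0814, 0.313]
orientation: [-2.329, -2.107, 0.001]
force: [-1.4, -3.7, -2.4]
opening: 0.0007
gripper_force: 1.8
```

```bash
python3 go.py 0 .210 .127
```

```text
t 6.65 tip well mm [  0.2 180.3 127. ] F [-1.4 -3.7 -2.4] open 0.0007
shift [ 0.149 -0.002  0.   ] turn [-0.0002  0.     -0.0008] q [0.06 0.07 1.73 0.   1.35 0.16]
```

Emit:
{"op": "arm_command", "data": {
  "increments": [
    [0.035,0,0,0,0,0],
    [0.07,0,0,0,0,0],
    [0.1,0,0,0,0,0],
    [0.125,0,0,0,0,0],
    [0.14,0,0,0,0,0]
  ]
}}

```text
t: 7.28
tool_pos: [0.5494, 0.1081, 0.3134]
orientation: [2.331, 2.107, -0.0]
force: [-1.0, -3.7, -1.7]
opening: 0.0004
gripper_force: 1.9
```

Emit:
{"op": "arm_command", "data": {
  "increments": [
    [0.004,0,0,0,0,0],
    [0.008,0,0,0,0,0],
    [0.012,0,0,0,0,0],
    [0.016,0,0,0,0,0],
    [0.02,0,0,0,0,0]
  ]
}}

```text
t: 7.9
tool_pos: [0.5497, 0.1113, 0.3134]
orientation: [2.33, 2.106, -0.002]
force: [-2.0, -9.1, -0.8]
opening: 0.0008
gripper_force: 4.4
```

```bash
python3 go.py 0 .2135 .127
```

```text
t 7.9 tip well mm [  0.7 210.1 127.4] F [-2.  -9.1 -0.8] open 0.0008
shift [ 0.015 -0.004  0.002] turn [-0.      0.0005 -0.0011] q [ 0.11  0.09  1.7  -0.    1.35  0.21]
```

Emit:
{"op": "arm_command", "data": {
  "increments": [
    [0.004,0,0,0,0,0],
    [0.008,0,0,0,0,0],
    [0.012,0,0,0,0,0],
    [0.016,0,0,0,0,0],
    [0.02,0,0,0,0,0]
  ]
}}

```text
t: 8.52
tool_pos: [0.55, 0.1128, 0.3134]
orientation: [2.329, 2.102, -0.01]
force: [-6.0, -24.5, 3.3]
opening: 0.0007
gripper_force: 12.8
```

```bash
python3 go.py 0 .2135 .127
```

```text
t 8.53 tip well mm [  0.6 210.6 127.4] F [ -6.  -24.5   3.3] open 0.0007
shift [ 0.008 -0.004  0.002] turn [-0.0004  0.0023 -0.0015] q [ 0.11  0.09  1.7  -0.01  1.35  0.22]
```

Firm contact at the end stop: 24.5 N, at the expected travel. I back off inside the hole, then lift straight out.

Emit:
{"op": "arm_command", "data": {
  "increments": [
    [-0.02,0,0,0,0,0],
    [-0.05,0,0,0,0,0],
    [-0.08,0,0,0,0,0],
    [-0.08,0,0,0,0,0],
    [-0.08,0,0,0,0,0]
  ]
}}

```text
t: 9.15
tool_pos: [0.5486, 0.1002, 0.3134]
orientation: [-2.33, -2.107, -0.001]
force: [0.1, 0.0, -0.1]
opening: 0.0006
gripper_force: 0.0
```

Emit:
{"op": "arm_command", "data": {
  "increments": [
    [0,0,-0.06,0,0,0],
    [0,0,-0.15,0,0,0],
    [0,0,-0.28,0,0,0],
    [0,0,-0.42,0,0,0],
    [0,0,-0.5,0,0,0]
  ]
}}

```text
t: 9.78
tool_pos: [0.5489, 0.1002, 0.4167]
orientation: [2.329, 2.105, 0.005]
force: [0.4, -0.3, 0.7]
opening: 0.0003
gripper_force: 0.0
```

```bash
python3 go.py 0 .2 .22;  python3 - <<'E'
from h import *
for n in ("wrist","side"):
    c=read_camera(n);cv2.imwrite(f"pics/{n}3.png",c["image"][:,:,::-1])
    for s,ce in red(c): print(n,s,ce.round(1),ray(c,ce,.146).round(4))
E
```

```text
t 9.78 tip well mm [  1.7 199.3 230.7] F [ 0.4 -0.3  0.7] open 0.0003
shift [ 0.004 -0.005  0.053] turn [ 0.0012 -0.0003 -0.0009] q [0.09 0.01 1.59 0.   1.54 0.19]
wrist [310, 365, 9, 11, 52] [312.7 368.9] [ 0.5313 -0.067   0.146 ]
side [323, 176, 8, 6, 26] [326.7 179. ] [ 0.5388 -0.0938  0.146 ]
```

View pics/wrist3.png

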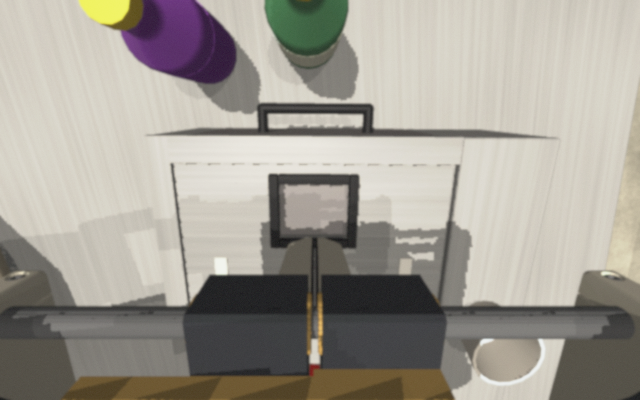

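View pics/side3.png

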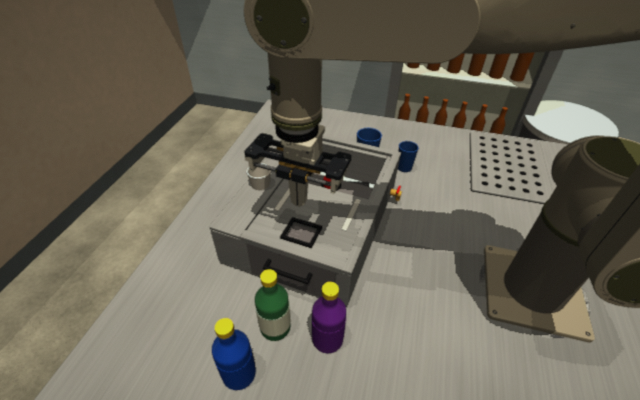

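The wrist view shows the cover's front edge against the end stop (row 163) and a patch of red at (313,369). In the side view the gripper hides the pin. I'll clear the arm up and toward the robot, then check the pin's height.

Emit:
{"op": "arm_command", "data": {
  "increments": [
    [0,0,-0.15,0,0,0],
    [0,-0.1,-0.3,0,0,0],
    [0.1,-0.3,-0.4,0,0,0],
    [0.3,-0.4,-0.5,0,0,0],
    [0.5,-0.5,-0.5,0,0,0]
  ]
}}

```text
t: 10.5
tool_pos: [0.4585, 0.2104, 0.5146]
orientation: [2.331, 2.105, 0.003]
force: [-0.2, 0.4, -0.6]
opening: 0.0005
gripper_force: 0.0
```

Run:
```python
from h import *
print(read_state()["t"])
L={}
for n in ("top","side"):
    c=read_camera(n)
    if n=="side": cv2.imwrite("pics/side4.png",cv2.resize(c["image"][100:300,180:450,::-1],None,fx=2.5,fy=2.5))
    for s,ce in red(c):
        print(n,s,ce.round(1),[ray(c,ce,z).round(4)[:2].tolist() for z in (.126,.146)])
```

```text
10.5
top [339, 192, 15, 14, 173] [346.1 198.6] [[0.5303, -0.0999], [0.5291, -0.0985]]
top [123, 385, 20, 4, 57] [130.8 386.1] [[-0.0134, 0.5341], [-0.0066, 0.5261]]
top [168, 385, 6, 15, 79] [170.8 391.6] [[-0.0299, 0.4172], [-0.0228, 0.4109]]
```

View pics/side4.png

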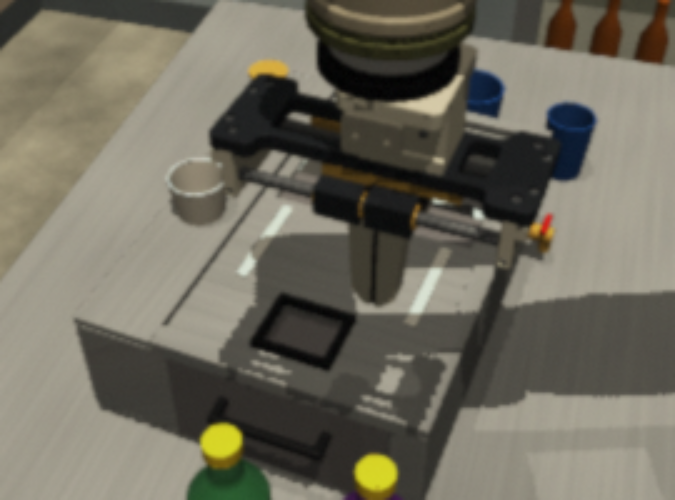

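In the top view the pin is fully uncovered at (346.1, 198.6), exactly its initial "up" position and size, so it has risen behind the cover. The cover is home and the small items stand undisturbed, so I hand in.

```bash
python3 -c "
from plant import *
print(close_job())"
```

```text
the job is handed in; nothing more can be done
None
```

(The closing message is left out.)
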